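# Put the marker away and click the pen box shut

## Task

Put the marker pen that lies on the counter into the open wooden pen box, then slide the box's lid along its grooves, over the small spring ridge, until it clicks and stays fully home against the sprung stop. Push firmly enough to pass the ridge but do not ram the lid or force it; leave the dip cups and the bell where they stand, and let go of everything.

Things in the scene. Friction and masses are not known exactly. Their poses are not given: they have to be found in the camera images.
- pen_box: Pale wooden slide-top pen box, fixed to the counter, 272 long (x -125..147) x 98 wide x 36 mm high. Origin on the counter under the compartment; +x points the way the lid shuts. Compartment x -85..90 (90 varies by 18), y -38..38, floor at z 4, open on top where the lid is not. Guide deck x -125..-85, top z 23. Grooves in both long walls at z 24..31, lips over them to z 36.
- end_ridge (a joint): How far (m) the sprung steel ridge is pressed down: 0 up, about 0.002 under the lid's nose bar. The round ridge, 42 mm wide, stands 3 mm proud on an aluminium end block at the box's far (+x) end, 14 mm before the block's stop face. That block may sit up to 18 mm either way from its middle and its place is not given: find ridge and stop by feel.
- buffer (a joint): How far (m) the black rubber spring buffer in the stop face is pushed in: 0 when the lid does not reach it, 0.0035 to 0.006 when the lid is home and the ridge holds it there, 0.0068 with the lid hard on the stop face. It pushes back with 1 to 4 N, so a lid that has not gone past the ridge does not stay home.
- lid_tab (a point): Centre of the upright tab at the lid's tail; axes +x the way it shuts, z up. Tab 10 (x) x 40 (y) x 22 mm high; its rear face is flush with the lid's rear edge, 5 mm behind this point, the lid's top 11 mm and underside 17 mm below it. Push the rear face with shut fingers or pinch the tab. Home is x -126 +-19, y 0, z 41 mm in pen_box's frame; at the start x about -322.
- lid: Lid, darker wood, loose, 100 g, 243 long x 86 wide x 6 mm; origin under its centre, +x to its nose. Edges run in the grooves, 1 mm play, 1 to 3 N drag. At the start the front 38 to 44 mm are in, the rest sticks out and sags to 9 mm. 17 mm before the stop a bar under the nose meets the ridge: 5 to 11 N to pass, then the load drops; at the stop it climbs steeply. Pushing with over 16 N is ramming.
- pen_mid (a point): Centre of the red and white marker pen, 135 long (its y) x 17 x 16 mm, about 15 g, lying on the counter; this point is half-way up, 8 mm above the counter.
- red_cup: Red dip cup, 69 mm across, 34 high, bystander; origin under its centre.
- white_cup: White dip cup, 69 mm across, 34 high, bystander; origin under its centre.
- bell: Counter bell, 82 mm across, 67 high, bystander; origin under its centre.

How it is judged:
On the way, in this order (a step that is already met when the one before it is completed fails the run):
1. the marker lies in the compartment while the lid is still open (x of pen_mid in the frame of pen_box between -0.085 and 0.09 m and y of pen_mid in the frame of pen_box between -0.04 and 0.04 m and z of pen_mid in the frame of pen_box below 0.022 m and x of lid_tab in the frame of pen_box below -0.27 m and contact force between the fingers and pen below 0.1 N), for 0.2 s.
2. the lid has clicked past the ridge and is home (value of joint buffer above 0.003 m and value of joint end_ridge below 0.0006 m), for 0.2 s.
At the end, for the whole second after the job is handed in: The marker lies inside the compartment under the lid; the lid lies flat in its grooves and home: held against the spring buffer (pushed in more than 3 mm) by the ridge, which has sprung up again behind its nose bar (pressed less than 0.6 mm); all at rest (all of step 2 and x of pen_mid in the frame of pen_box between -0.085 and 0.09 m and y of pen_mid in the frame of pen_box between -0.04 and 0.04 m and z of pen_mid in the frame of pen_box below 0.022 m and angle between lid_tab's own z axis and vertical below 0.05 rad and y of lid_tab in the frame of pen_box between -0.004 and 0.004 m and z of lid_tab in the frame of pen_box between 0.038 and 0.044 m and linear speed of lid below 0.01 m/s and linear speed of pen below 0.02 m/s); the robot touches nothing.
It fails at once if over the last 30 mm of its travel the lid and the box (with its ridge and stop) press on each other with more than 25 N in all: rammed or forced (contact force between lid and pen_box above 25 N and x of lid_tab in the frame of pen_box above -0.174 m).
It fails at once if red_cup is shifted more than 20 mm or tipped (distance of red_cup from where it was at the start of the episode above 0.02 m or angle between red_cup's own z axis and vertical above 0.3 rad).
It fails at once if white_cup is shifted more than 20 mm or tipped (distance of white_cup from where it was at the start of the episode above 0.02 m or angle between white_cup's own z axis and vertical above 0.3 rad).
It fails at once if bell is shifted more than 20 mm or tipped (distance of bell from where it was at the start of the episode above 0.02 m or angle between bell's own z axis and vertical above 0.3 rad).
It also fails if it takes over 72 s, if anything falls off the work surface, if the arm or the gripper's body presses on something with over 40 N, if the wrist force passes 120 N, or if a joint passes its speed limit or range.

## Robot

A 6-joint arm with a two-finger parallel gripper is mounted at the origin on a cart in front of the work surface, level with it; the furniture and walls round the work are solid. World frame = base frame: x ahead of the robot, y to its left, z up, the work surface at z = 0. Lengths are in m, angles in rad, forces in N, time in s.
With the tool pointing down it reaches from about 0.275 to 0.75 m from the base axis. Payload 10.2 kg.
Tool frame: the origin (TCP) lies midway between the tips of the shut fingers; the grasp point (between the pads) lies 19 mm behind it (ctrl.grip_point_offset is the distance from the TCP to the grasp point, in m); z points along the fingers, y is the line along which they close (so a half turn about z gives the same grasp; the last joint's range is limited). The gripper opens to 88 mm and grips with 3 to 60 N. Pads are 18 mm wide; open, the fingers measure 123 mm over their backs; the gripper's body (75 mm by 187 mm) begins 45 mm behind the grasp point.
Start: joints at [1.002, 0.313, 1.498, -0, 1.331, -0.223], TCP at [0.178, 0.494, 0.239] pointing down, gripper open.
Joint ranges: [-2.94, 2.94], [-0.97, 2.17], [0.19, 2.56], [-1.23, 4.37], [0.02, 3.11], [-2.88, 2.88]. Speed limits (rad/s): [2.39, 2.39, 3.01, 3.14, 3.14, 3.14].

## Interface

Orientations are given as a 3x3 rotation matrix whose columns are the frame's x, y, z axes.
In Python, from plant import sensors, vision, job, spot_in, place_of, ctrl gives the robot as it stands.
- The arm moves only by the tool apply_moves, never from a script. Its argument "rows" is a list of rows, each a list of 7 numbers: the turn, a rotation vector about the world's x, y, z in rad, then the shift along the world's x, y, z in mm, then the finger opening in mm, from 0 to 88.1. In form: [[ax, ay, az, dx, dy, dz, claw], ...]. A call has 1 to 5 rows; each row is the pose to reach, as a shift and turn from the pose commanded when the call began; what a row does not reach only later rows make up. A row lasts 1/8 s, in which the tool goes at most 62.5 mm and 10.7 degrees, less where a joint would pass 70% of its speed; a pose out of reach is approached as far as the arm can. A call with a gripper value outside its range is refused whole. The fingers move at their own pace and stop on an object; "newtons" is the grip in N (left out, the last holds). Time passes only in rows, so rows that repeat a pose let the fingers close. It gives the time, the measured TCP pose, the force, the opening and the grip force at its end, in the units of the state.
- sensors.observe(): the state, without advancing time (a new reading comes with each control period).
- vision.get_image(name): name is "scene" or "top" or "wrist"; returns the picture (420x560x3 uint8, blue, green, red); there is no depth.
- vision.get_calibration(name): a dict with "mtx" (3x3 intrinsics, pixels), "rvec" (rotation vector, rad) and "tvec" (3), from world to camera coordinates, as OpenCV has them; the wrist camera has in their place "T_tool_cam" (4x4, takes a point from camera to tool coordinates, whose origin is the TCP and whose axes are the flange's). Camera axes: x right, y down, z forward; pixel columns grow to the right and rows downward; lengths in m; the calibration is good to about 2 mm. A picture is of the moment at which its call begins: read the wrist's pose just before it. get_calibration takes no time and is no camera call.
- job.job_done(): hands the job in; it is judged then, once.
Trained networks look in the newest picture that a camera, given by its name, has taken for a name from the list of things; names that differ only in an ending like _2 or _b are one class to them, and where a whole thing is asked for, a point or a joint stands for the part that bears it (a point fixed in the world has none). Each returns a list of dicts, best first, with "confidence" (0 to 1); they miss things now and then, are a little off and sometimes report something else, mostly with a low value. They report only what shows in the picture. A call takes as long as a camera call.
- spot_in(camera, name): "at" ([column, row] in pixels, amid what is visible of it).
- place_of(camera, name): "at" ([column, row] in pixels: a listed point, or the origin of a listed thing).
The state is a dict: "time_s": time; "joint_pos": joint angles; "joint_vel": joint speeds; "joint_efforts": joint torques, N m; "tool_pos": TCP position; "eef_rot": TCP orientation; "ft_force": force on the tool from outside, world axes, zero at the start; "moment": the same for the moment, N m; "grip_width": opening from 0.0 (shut) to 1.0 (fully open); "grasp_force": force on a finger pad.
Only numpy, scipy, OpenCV 4.12 (cv2) and the standard library are available. Lean on these libraries where they do the work, as an engineer would, in place of code of your own. Each camera call takes 0.05 s, during which the arm holds its last target. There are 200 camera calls.

## Working session

There is one attempt and no reset: what is moved stays moved. The work goes in short steps, Python scripts to look and compute and a tool call to move; the robot and the scene stay as the last step left them, time stands still between calls to the robot, and variables do not carry over. Pictures are saved under pics/ and viewed, at most 10 in all, crops included, and the job is handed in when it is done.

Besides the shell and the picture viewer there is one more tool, called after "Call:" by a JSON object that holds its "op" and its "data". apply_moves: Moves the arm, as the interface text tells. Its arguments: {"type":"object","properties":{"rows":{"type":"array"},"newtons":{"type":"number"}},"required":["rows"]}

```bash
mkdir -p pics; ls; cat > h.py <<'E'
import numpy as np, cv2
from plant import sensors, vision, job, spot_in, place_of, ctrl
def cam(name):
    c=vision.get_calibration(name); K=np.array(c["mtx"])
    if "rvec" in c:
        R=cv2.Rodrigues(np.array(c["rvec"],float))[0]; t=np.array(c["tvec"]).ravel()
        return K,R.T,-R.T@t
    s=sensors.observe(); T=np.eye(4);T[:3,:3]=s["eef_rot"];T[:3,3]=s["tool_pos"]
    T=T@np.array(c["T_tool_cam"]); return K,T[:3,:3],T[:3,3]
def onplane(name,px,z,C=None):
    K,R,o=C or cam(name); d=R@np.linalg.inv(K)@np.array([px[0],px[1],1.])
    return o+d*(z-o[2])/d[2]
def proj(name,p,C=None):
    K,R,o=C or cam(name); q=K@R.T@(np.array(p)-o); return q[:2]/q[2]
E
cat > a.py <<'E'
from h import *
zs=dict(pen_box=0,lid_tab=.03,lid=.015,pen_mid=.008,red_cup=0,white_cup=0,bell=0)
for c in ("top","scene"):
    cv2.imwrite(f"pics/{c}0.png",vision.get_image(c)); C=cam(c)
    for n,z in zs.items():
        for r in place_of(c,n)[:2]: print(c,n,np.round(r["at"]),round(r["confidence"],2),onplane(c,r["at"],z,C).round(3))
s=sensors.observe();print(s)
E
python3 a.py
```

```text
pics
top pen_box [248. 235.] 0.65 [0.486 0.216 0.   ]
top pen_box [319. 172.] 0.33 [ 0.634 -0.007  0.   ]
top lid_tab [363. 209.] 0.71 [ 0.502 -0.1    0.03 ]
top lid [323. 222.] 0.72 [0.485 0.011 0.015]
top pen_mid [428. 208.] 0.84 [ 0.48  -0.284  0.008]
top pen_mid [144. 258.] 0.55 [0.467 0.5   0.008]
top red_cup [142. 258.] 0.17 [0.47  0.507 0.   ]
top white_cup [272. 180.] 0.66 [0.631 0.127 0.   ]
top bell [141. 257.] 0.65 [0.472 0.509 0.   ]
scene pen_box [236. 222.] 0.67 [0.481 0.222 0.   ]
scene lid_tab [338. 255.] 0.66 [ 0.495 -0.092  0.03 ]
scene lid [302. 244.] 0.97 [0.491 0.013 0.015]
scene pen_mid [400. 296.] 0.67 [ 0.47  -0.278  0.008]
scene red_cup [331. 219.] 0.79 [ 0.629 -0.005  0.   ]
scene white_cup [290. 200.] 0.71 [0.637 0.136 0.   ]
scene bell [158. 187.] 0.7 [0.484 0.516 0.   ]
{'time_s': 0.8, 'joint_pos': array([ 1.00162831e+00,  3.12889611e-01,  1.49769867e+00,  3.21204444e-05,
        1.33098546e+00, -2.23394322e-01]), 'joint_vel': array([-0.00010138,  0.00116532,  0.00105475,  0.00127753, -0.00140079,
        0.00049658]), 'joint_efforts': array([ 1.80709205e-03, -4.02095711e+01, -2.52407920e+01,  6.95398240e-02,
        3.19068041e-02, -1.53949685e-05]), 'tool_pos': array([0.17794285, 0.49393639, 0.238726  ]), 'eef_rot': array([[-9.40810926e-01,  3.38931854e-01, -1.60872026e-05],
       [ 3.38931854e-01,  9.40810925e-01,  3.27503668e-05],
       [ 2.62351585e-05,  2.53594375e-05, -9.99999999e-01]]), 'ft_force': array([ 0.628936  , -0.02012683,  0.74017303]), 'moment': array([-0.02325472,  0.01978669,  0.00523324]), 'grasp_force': 0.0, 'grip_width': 0.9986193474887315}
```

View pics/top0.png

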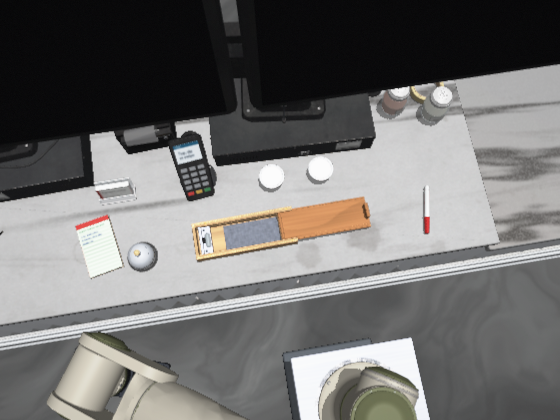

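View pics/scene0.png

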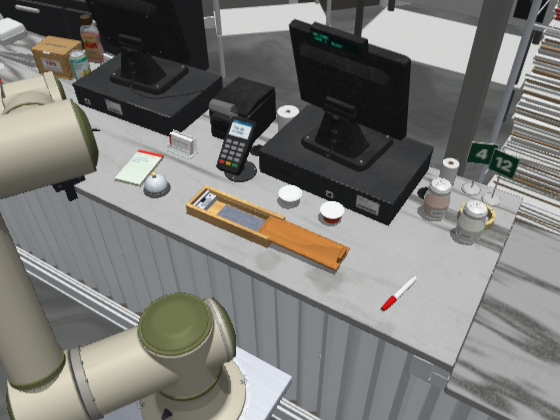

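The top view shows the box between about (195,240) and (297,225), with the lid sticking out to its tab at (366,208). The pen runs from (427,187) to (427,233). The cups are at (271,177) and (320,168), and the bell at (141,256). The low-confidence red_cup and second pen_mid hits at (142,258) are really the bell, so I reject them.

```bash
python3 - <<'E'
from h import *
C=cam("top");D=cam("scene")
for a,b,c,z in [((427,187),(427,233),C,.008),((415,279),(384,308),D,.008),((248,235),(365,208.5),C,.03)]:
    p,q=onplane("",a,z,c),onplane("",b,z,c);print(p.round(3),q.round(3),np.hypot(*(p-q)[:2]).round(3),np.degrees(np.arctan2(*(p-q)[1::-1])))
s=sensors.observe();R=s["eef_rot"];print("yaw of tool y",np.degrees(np.arctan2(R[1,1],R[0,1])))
print(vision.get_calibration("wrist")["T_tool_cam"])
# box edges in top image, z=.036
for px in [(193,224),(197,259),(293,208),(297,243)]: print(onplane("",px,.036,C).round(3))
E
```

```text
[ 0.539 -0.295  0.008] [ 0.411 -0.264  0.008] 0.132 -13.58940073680935
[ 0.54  -0.291  0.008] [ 0.417 -0.259  0.008] 0.127 -14.482901728543254
[0.479 0.217 0.03 ] [ 0.501 -0.107  0.03 ] 0.324 93.82768055752068
yaw of tool y 70.18818975759807
[[-1.12823889e-03 -9.50271384e-01 -3.11420976e-01  8.15926244e-02]
 [ 9.99999239e-01 -1.22783843e-03  1.23760749e-04  2.85218204e-04]
 [-4.99980942e-04 -3.11420600e-01  9.50272045e-01 -1.45633748e-01]
 [ 0.00000000e+00  0.00000000e+00  0.00000000e+00  1.00000000e+00]]
[0.531 0.357 0.036]
[0.436 0.358 0.036]
[0.532 0.086 0.036]
[0.435 0.092 0.036]
```

Call:
{"op": "apply_moves", "data": {"rows": [[0,0,0,22,-58,0,60],[0,0,0,44,-116,0,60],[0,0,0,66,-174,0,60],[0,0,0,88,-232,0,60],[0,0,0,110,-290,0,60]], "newtons": 15}}

```text
time_s: 1.42
tool_pos: [0.2882, 0.2022, 0.239]
eef_rot: [[-0.941, 0.338, 0.001], [0.338, 0.941, 0.0], [-0.001, 0.001, -1.0]]
ft_force: [1.0, 0.2, -0.3]
grip_width: 0.679
grasp_force: 0.0
```

Call:
{"op": "apply_moves", "data": {"rows": [[0,0,0.02,21,-56,0,60],[0,0,0.04,42,-112,0,60],[0,0,0.06,63,-168,0,60],[0,0,0.08,84,-224,0,60],[0,0,0.105,105,-280,0,60]]}}

```text
time_s: 2.05
tool_pos: [0.3933, -0.0782, 0.239]
eef_rot: [[-0.971, 0.238, 0.001], [0.238, 0.971, -0.0], [-0.001, -0.0, -1.0]]
ft_force: [1.3, 0.7, 0.0]
grip_width: 0.685
grasp_force: 0.0
```

Call:
{"op": "apply_moves", "data": {"rows": [[0,0,0,21,-52,-15,60],[0,0,0,42,-104,-30,60],[0,0,0,62,-155,-60,60],[0,0,0,82,-204,-90,60],[0,0,0,82,-204,-90,60]]}}

```text
time_s: 2.68
tool_pos: [0.4744, -0.2819, 0.1454]
eef_rot: [[-0.97, 0.241, -0.004], [0.241, 0.97, 0.003], [0.005, 0.002, -1.0]]
ft_force: [-0.5, 0.9, -0.3]
grip_width: 0.679
grasp_force: 0.0
```

```bash
python3 - <<'E'
from h import *
C=cam("wrist");cv2.imwrite("pics/w1.png",vision.get_image("wrist"))
for r in place_of("wrist","pen_mid"): print(r["at"],r["confidence"],onplane("",r["at"],.008,C))
s=sensors.observe();print(s["tool_pos"],s["eef_rot"].round(3),s["joint_pos"])
print(proj("",[.475,-.28,.008],C))
E
```

```text
[287.7, 197.3] 0.93 [ 0.47425383 -0.2740057   0.008     ]
[ 0.47481845 -0.27987107  0.14864445] [[-0.971  0.239 -0.   ]
 [ 0.239  0.971  0.001]
 [ 0.001  0.    -1.   ]] [-7.45285613e-01  4.54517751e-01  1.54039263e+00  1.66225583e-04
  1.14740446e+00 -2.07499622e+00]
[281.83154198 199.48361483]
```

View pics/w1.png

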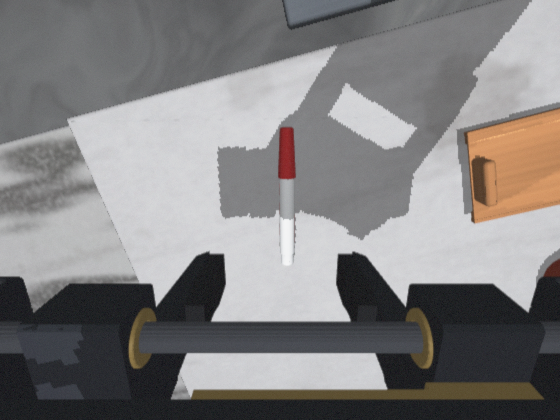

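The wrist view shows the pen upright at (287,128)–(288,264), about 6 mm to the right of the gripper's centre line. The lid tab is at the right.

Call:
{"op": "apply_moves", "data": {"rows": [[0,0,0,0,6,-50,50],[0,0,0,0,6,-100,45],[0,0,0,0,6,-130,40],[0,0,0,0,6,-145,40],[0,0,0,0,6,-145,40]]}}

```text
time_s: 3.4
tool_pos: [0.4752, -0.2737, 0.0044]
eef_rot: [[-0.971, 0.238, 0.0], [0.238, 0.971, -0.0], [-0.0, -0.0, -1.0]]
ft_force: [0.4, -0.5, 0.3]
grip_width: 0.456
grasp_force: 0.0
```

Call:
{"op": "apply_moves", "data": {"rows": [[0,0,0,0,0,0,5],[0,0,0,0,0,0,5],[0,0,0,0,0,0,5],[0,0,0,0,0,0,5]], "newtons": 12}}

```text
time_s: 3.9
tool_pos: [0.4753, -0.2743, 0.0045]
eef_rot: [[-0.971, 0.238, 0.001], [0.238, 0.971, -0.001], [-0.001, -0.001, -1.0]]
ft_force: [-0.6, 0.9, 6.0]
grip_width: 0.174
grasp_force: 12.0
```

Call:
{"op": "apply_moves", "data": {"rows": [[0,0,0,0,0,50,5],[0,0,0,0,20,100,5],[0,0,-0.17,0,70,130,5],[0,0,-0.34,0,130,146,5],[0,0,-0.51,0,190,146,5]]}}

```text
time_s: 4.53
tool_pos: [0.4753, -0.0842, 0.1511]
eef_rot: [[-0.73, 0.683, 0.003], [0.683, 0.73, -0.001], [-0.003, 0.001, -1.0]]
ft_force: [0.6, 0.6, 0.5]
grip_width: 0.175
grasp_force: 12.0
```

Call:
{"op": "apply_moves", "data": {"rows": [[0,0,-0.17,2,60,0,5],[0,0,-0.34,4,120,0,5],[0,0,-0.51,6,180,0,5],[0,0,-0.68,8,240,0,5],[0,0,-0.78,9,302,0,5]]}}

```text
time_s: 5.15
tool_pos: [0.4837, 0.1976, 0.1499]
eef_rot: [[-0.039, 0.999, 0.0], [0.999, 0.039, -0.0], [-0.0, 0.0, -1.0]]
ft_force: [1.0, 0.4, -1.0]
grip_width: 0.172
grasp_force: 12.0
```

Call:
{"op": "apply_moves", "data": {"rows": [[0,0,0,0,0,0,5],[0,0,0,0,0,0,5]]}}

```text
time_s: 5.4
tool_pos: [0.4837, 0.1957, 0.1496]
eef_rot: [[-0.046, 0.999, -0.0], [0.999, 0.046, -0.0], [-0.0, -0.0, -1.0]]
ft_force: [0.1, -1.8, -0.5]
grip_width: 0.171
grasp_force: 12.0
```

```bash
cat > b.py <<'E'
from h import *
import sys
C=cam("wrist");cv2.imwrite(f"pics/{sys.argv[1]}.png",vision.get_image("wrist"))
for n,z in dict(pen_box=0,lid_tab=.03,pen_mid=.012).items():
  for r in place_of("wrist",n)[:2]: print(n,np.round(r["at"]),round(r["confidence"],2),onplane("",r["at"],z,C).round(4))
s=sensors.observe();print(s["tool_pos"],s["eef_rot"].round(3),s["joint_pos"].round(2),s["grip_width"],s["grasp_force"],s["ft_force"],s["time_s"])
E
python3 b.py w2
```

```text
pen_box [289. 174.] 0.58 [0.4907 0.218  0.    ]
pen_box [418. 257.] 0.33 [0.633  0.1339 0.    ]
pen_mid [281. 272.] 0.89 [0.4872 0.116  0.012 ]
[0.48404995 0.1949045  0.14979612] [[-0.043  0.999  0.   ]
 [ 0.999  0.043 -0.   ]
 [-0.     0.    -1.   ]] [ 0.16  0.39  1.63 -0.    1.12  0.12] 0.16933584789190886 11.996450163424015 [ 0.31669585 -1.16995352  0.55135055] 5.6
```

View pics/w2.png

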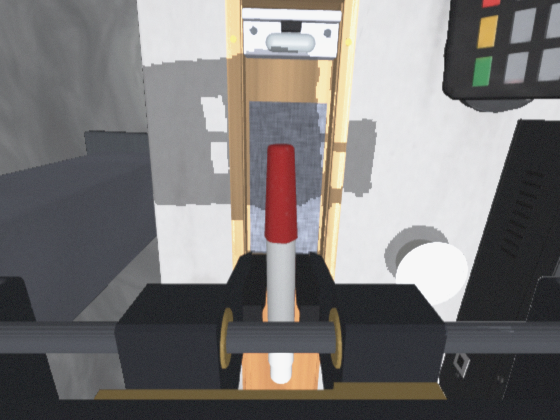

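The pen hangs in the gripper along the box axis. The box's lips are at columns of about 230 and 340, the white end block with its ridge is at rows 10–57, and the grey compartment floor is at rows 102–250.

```bash
python3 - <<'E'
from h import *
C=cam("wrist")
u=np.array([-.043,.999])
for px,z in [((229,20),.036),((232.5,240),.036),((352,20),.036),((337,240),.036),((290,57),.024),((290,57),.004),((288,102),.004),((286,252),.004),((249,102),.004),((325,102),.004),((290,42),.026),((290,11),.03)]:
    p=onplane("",px,z,C); print(px,z,p.round(4),"along from (0.484,.218):",(u@(p[:2]-[.484,.218])).round(4))
E
```

```text
(229, 20) 0.036 [0.4394 0.3379 0.036 ] along from (0.484,.218): 0.1217
(232.5, 240) 0.036 [0.4408 0.1604 0.036 ] along from (0.484,.218): -0.0557
(352, 20) 0.036 [0.5305 0.3417 0.036 ] along from (0.484,.218): 0.1216
(337, 240) 0.036 [0.537  0.1644 0.036 ] along from (0.484,.218): -0.0558
(290, 57) 0.024 [0.4861 0.3168 0.024 ] along from (0.484,.218): 0.0986
(290, 57) 0.004 [0.4866 0.3198 0.004 ] along from (0.484,.218): 0.1015
(288, 102) 0.004 [0.4866 0.2832 0.004 ] along from (0.484,.218): 0.065
(286, 252) 0.004 [0.4919 0.1347 0.004 ] along from (0.484,.218): -0.0836
(249, 102) 0.004 [0.4516 0.2817 0.004 ] along from (0.484,.218): 0.065
(325, 102) 0.004 [0.5199 0.2846 0.004 ] along from (0.484,.218): 0.065
(290, 42) 0.026 [0.4855 0.3271 0.026 ] along from (0.484,.218): 0.109
(290, 11) 0.03 [0.4844 0.3472 0.03  ] along from (0.484,.218): 0.129
```

Call:
{"op": "apply_moves", "data": {"rows": [[0,0,0,4,24,-40,5],[0,0,0,4,24,-90,5],[0,0,0,4,24,-120,5],[0,0,0,4,24,-134,5],[0,0,0,4,24,-138,5]]}}

```text
time_s: 6.22
tool_pos: [0.4881, 0.2196, 0.0117]
eef_rot: [[-0.044, 0.999, 0.0], [0.999, 0.044, -0.0], [-0.0, 0.0, -1.0]]
ft_force: [0.5, 0.3, 0.1]
grip_width: 0.176
grasp_force: 12.0
```

Call:
{"op": "apply_moves", "data": {"rows": [[0,0,0,0,0,0,5],[0,0,0,0,0,-1,5]]}}

```text
time_s: 6.48
tool_pos: [0.4884, 0.2201, 0.0117]
eef_rot: [[-0.044, 0.999, 0.002], [0.999, 0.044, 0.0], [0.0, 0.002, -1.0]]
ft_force: [-0.3, 0.1, -0.0]
grip_width: 0.174
grasp_force: 12.0
```

Call:
{"op": "apply_moves", "data": {"rows": [[0,0,0,0,0,-2,28],[0,0,0,0,0,-2,28],[0,0,0,0,0,10,28],[0,0,0,0,0,60,28],[0,0,0,0,0,110,28]]}}

```text
time_s: 7.1
tool_pos: [0.4877, 0.22, 0.1229]
eef_rot: [[-0.044, 0.999, 0.0], [0.999, 0.044, 0.0], [0.0, 0.0, -1.0]]
ft_force: [1.0, -0.5, -0.4]
grip_width: 0.317
grasp_force: 0.0
```

Call:
{"op": "apply_moves", "data": {"rows": [[0,0,0,2,-60,20,28],[0,0,0,3,-120,30,20],[0,0,0,3,-150,30,0],[0,0,0,3,-150,30,0],[0,0,0,3,-150,30,0]]}}

```text
time_s: 7.72
tool_pos: [0.4908, 0.0708, 0.1511]
eef_rot: [[-0.045, 0.999, 0.0], [0.999, 0.045, 0.0], [0.0, 0.0, -1.0]]
ft_force: [-0.3, -0.7, 0.4]
grip_width: 0.005
grasp_force: 0.0
```

```bash
python3 b.py w3; python3 - <<'E'
from h import *
vision.get_image("top");C=cam("top")
for n,z in dict(pen_mid=.012,lid_tab=.03,pen_box=0).items():
  for r in place_of("top",n)[:2]: print(n,np.round(r["at"]),round(r["confidence"],2),onplane("",r["at"],z,C).round(4))
E
```

```text
pen_box [286.  29.] 0.69 [0.4885 0.2182 0.    ]
lid_tab [278. 361.] 0.97 [ 0.4956 -0.1086  0.03  ]
pen_mid [287.  23.] 0.79 [0.489 0.22  0.012]
[0.4907196  0.0710007  0.15070518] [[-0.046  0.999 -0.   ]
 [ 0.999  0.046  0.   ]
 [ 0.    -0.    -1.   ]] [-0.09  0.34  1.71  0.    1.1  -0.14] 0.013134704496639836 0.0 [-0.6501993   0.00533393  0.45951629] 7.925
pen_mid [249. 233.] 0.74 [0.4873 0.2136 0.012 ]
lid_tab [364. 210.] 0.78 [ 0.4981 -0.1039  0.03  ]
pen_box [250. 236.] 0.81 [0.4817 0.2124 0.    ]
```

View pics/w3.png

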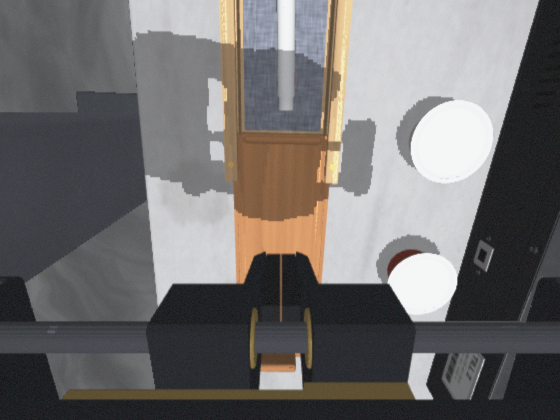

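The pen lies in the compartment, with its tail at (286,105) clear of the lid's nose at row 138. The lid and tab are undisturbed. Next I go behind the tab with shut fingers.

Call:
{"op": "apply_moves", "data": {"rows": [[0,0,-0.02,2,-60,0,0],[0,0,-0.02,4,-120,0,0],[0,0,-0.02,5,-180,0,0],[0,0,-0.02,5,-218,-20,0],[0,0,-0.02,5,-218,-60,0]]}}

```text
time_s: 8.75
tool_pos: [0.4965, -0.1508, 0.0909]
eef_rot: [[-0.021, 1.0, 0.003], [1.0, 0.021, -0.002], [-0.002, 0.003, -1.0]]
ft_force: [0.0, 0.1, -0.7]
grip_width: 0.007
grasp_force: 0.0
```

```bash
python3 b.py w4
```

```text
lid_tab [280. 164.] 0.72 [ 0.495  -0.1046  0.03  ]
[ 0.49595883 -0.14769386  0.09128269] [[-0.025  1.    -0.   ]
 [ 1.     0.025  0.   ]
 [ 0.    -0.    -1.   ]] [-0.52  0.46  1.7   0.    0.98 -0.54] 0.0018023481305030396 0.0 [ 0.04997158 -1.07572532  0.36948823] 8.95
```

View pics/w4.png

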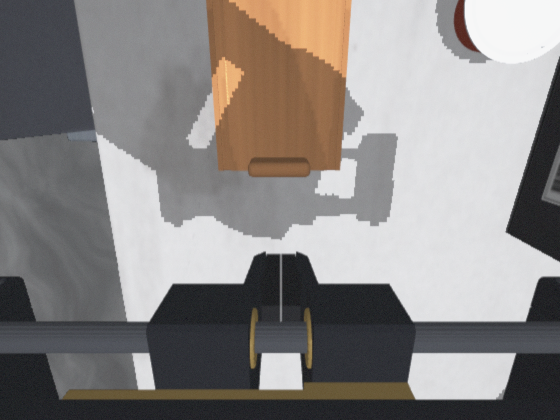

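The tab is at (279,167), centred on the finger line, with its rear face at y ≈ -0.111. I now go down behind it and push.

Call:
{"op": "apply_moves", "data": {"rows": [[0,0,0,0,0,-40,0],[0,0,0,0,0,-67,0],[0,0,0,0,10,-67,0],[0,0,0,0,20,-67,0],[0,0,0,0,28,-67,0]]}}

```text
time_s: 9.57
tool_pos: [0.4967, -0.1194, 0.0253]
eef_rot: [[-0.025, 1.0, 0.002], [1.0, 0.025, -0.001], [-0.001, 0.002, -1.0]]
ft_force: [0.4, -3.4, -0.1]
grip_width: 0.008
grasp_force: 1.5
```

Call:
{"op": "apply_moves", "data": {"rows": [[0,0,0,0,5,0,0],[0,0,0,0,10,0,0],[0,0,0,0,15,0,0],[0,0,0,0,20,0,0],[0,0,0,0,25,0,0]]}}

```text
time_s: 10.2
tool_pos: [0.4957, -0.0945, 0.0237]
eef_rot: [[-0.025, 1.0, -0.0], [1.0, 0.025, 0.0], [0.0, -0.0, -1.0]]
ft_force: [-0.0, -0.5, 0.3]
grip_width: 0.006
grasp_force: 0.7
```

Call:
{"op": "apply_moves", "data": {"rows": [[0,0,0,0,10,1,0],[0,0,0,0,20,1,0],[0,0,0,-1,30,2,0],[0,0,0,-1,40,2,0],[0,0,0,-1,50,3,0]]}}

```text
time_s: 10.82
tool_pos: [0.4947, -0.0442, 0.0267]
eef_rot: [[-0.025, 1.0, -0.0], [1.0, 0.025, 0.0], [0.0, -0.0, -1.0]]
ft_force: [0.9, -0.0, -0.8]
grip_width: 0.005
grasp_force: 0.1
```

Call:
{"op": "apply_moves", "data": {"rows": [[0,0,0,0,10,1,0],[0,0,0,0,20,3,0],[0,0,0,-1,30,4,0],[0,0,0,-1,40,5,0],[0,0,0,-1,50,6,0]]}}

```text
time_s: 11.45
tool_pos: [0.4938, 0.0057, 0.0328]
eef_rot: [[-0.024, 1.0, -0.0], [1.0, 0.024, 0.0], [0.0, -0.0, -1.0]]
ft_force: [-0.3, -0.7, -0.1]
grip_width: 0.007
grasp_force: 0.1
```

```bash
python3 b.py w5; python3 - <<'E'
from h import *
a=[vision.get_image(c) for c in("scene","top")]
cv2.imwrite("pics/s5.png",np.hstack([cv2.resize(a[0][150:290,150:370],(400,255)),cv2.resize(a[1][170:270,180:380],(400,255))]))
E
```

```text
lid_tab [279. 252.] 0.75 [0.4923 0.0146 0.03  ]
[0.49382897 0.00515559 0.03272923] [[-0.025  1.     0.   ]
 [ 1.     0.025 -0.   ]
 [-0.     0.    -1.   ]] [-0.23  0.52  1.81 -0.    0.81 -0.25] 0.008260225469230451 0.0 [-0.98542432  0.2228572   0.3122057 ] 11.65
```

View pics/w5.png

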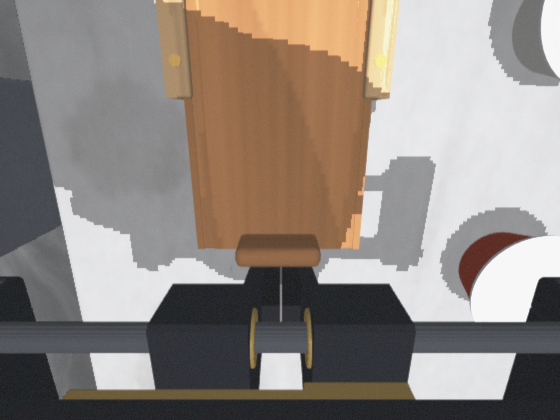

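The lid is running straight, with its edges inside the lips at (175,90) and (380,90). The tab at (279,250) sits just ahead of the fingers. I keep pushing, more slowly.

Call:
{"op": "apply_moves", "data": {"rows": [[0,0,0,0,5,0,0],[0,0,0,0,10,0,0],[0,0,0,0,15,0,0],[0,0,0,0,20,0,0],[0,0,0,-1,25,0,0]]}}

```text
time_s: 12.38
tool_pos: [0.4928, 0.0304, 0.0327]
eef_rot: [[-0.025, 1.0, 0.0], [1.0, 0.025, -0.0], [-0.0, 0.0, -1.0]]
ft_force: [0.7, 0.6, -0.1]
grip_width: 0.005
grasp_force: 0.1
```

Call:
{"op": "apply_moves", "data": {"rows": [[0,0,0,0,2,0,0],[0,0,0,0,4,0,0],[0,0,0,0,6,0,0],[0,0,0,0,8,0,0]]}}

```text
time_s: 12.88
tool_pos: [0.4928, 0.0381, 0.0327]
eef_rot: [[-0.024, 1.0, -0.0], [1.0, 0.024, -0.0], [-0.0, -0.0, -1.0]]
ft_force: [0.1, 0.5, -0.8]
grip_width: 0.007
grasp_force: 0.1
```

Call:
{"op": "apply_moves", "data": {"rows": [[0,0,0,0,1.5,0,0],[0,0,0,0,3,0,0]]}}

```text
time_s: 13.12
tool_pos: [0.4928, 0.0411, 0.0327]
eef_rot: [[-0.024, 1.0, 0.0], [1.0, 0.024, -0.0], [-0.0, 0.0, -1.0]]
ft_force: [0.6, 0.3, -0.4]
grip_width: 0.006
grasp_force: 0.1
```

Call:
{"op": "apply_moves", "data": {"rows": [[0,0,0,0,1.5,0,0],[0,0,0,0,3,0,0]]}}

```text
time_s: 13.38
tool_pos: [0.4928, 0.0441, 0.0327]
eef_rot: [[-0.024, 1.0, 0.0], [1.0, 0.024, 0.0], [0.0, 0.0, -1.0]]
ft_force: [-0.8, -1.1, 0.6]
grip_width: 0.006
grasp_force: 0.1
```

```bash
python3 b.py w6; python3 - <<'E'
from h import *
F=[]
for i in range(6): vision.get_image("scene");F.append(sensors.observe()["ft_force"])
print(np.mean(F,0))
E
```

```text
lid_tab [279. 248.] 0.6 [0.4913 0.0557 0.03  ]
[0.4927762  0.04409733 0.03271288] [[-0.025  1.    -0.   ]
 [ 1.     0.025  0.   ]
 [ 0.    -0.    -1.   ]] [-0.15  0.52  1.81  0.    0.81 -0.17] 0.00822452274020312 0.0 [-0.35333986  0.44196127  0.40276531] 13.575
[ 0.10087769 -0.10801979  0.04927363]
```

View pics/w6.png

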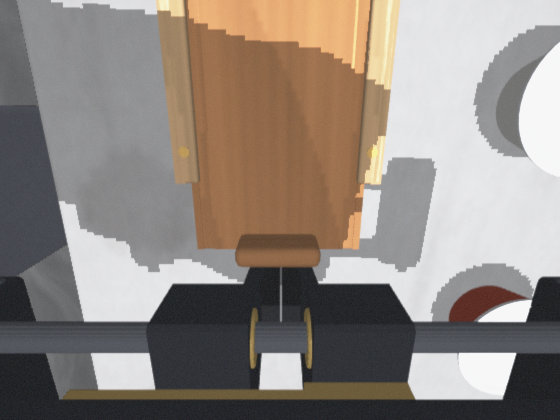

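The lid is following; tab at (279,248), walls end at row 182. There is no ridge load yet, so I continue in small steps.

Call:
{"op": "apply_moves", "data": {"rows": [[0,0,0,0,1.5,0,0],[0,0,0,0,3,0,0],[0,0,0,0,4.5,0,0]]}}

```text
time_s: 14.25
tool_pos: [0.4928, 0.0487, 0.0327]
eef_rot: [[-0.025, 1.0, -0.0], [1.0, 0.025, -0.0], [-0.0, -0.0, -1.0]]
ft_force: [0.5, 0.3, -0.4]
grip_width: 0.005
grasp_force: 0.1
```

Call:
{"op": "apply_moves", "data": {"rows": [[0,0,0,0,1.5,0,0],[0,0,0,0,3,0,0]]}}

```text
time_s: 14.5
tool_pos: [0.4928, 0.0517, 0.0328]
eef_rot: [[-0.024, 1.0, 0.0], [1.0, 0.024, 0.0], [-0.0, 0.0, -1.0]]
ft_force: [0.3, -0.8, 0.2]
grip_width: 0.006
grasp_force: 0.1
```

Call:
{"op": "apply_moves", "data": {"rows": [[0,0,0,0,1.5,0,0],[0,0,0,0,3,0,0]]}}

```text
time_s: 14.75
tool_pos: [0.4928, 0.0547, 0.0327]
eef_rot: [[-0.025, 1.0, -0.0], [1.0, 0.025, -0.0], [-0.0, -0.0, -1.0]]
ft_force: [-0.8, -0.4, -0.8]
grip_width: 0.003
grasp_force: 0.1
```

Call:
{"op": "apply_moves", "data": {"rows": [[0,0,0,0,1.5,0,0],[0,0,0,0,3,0,0]]}}

```text
time_s: 15.0
tool_pos: [0.4928, 0.0576, 0.0327]
eef_rot: [[-0.025, 1.0, 0.0], [1.0, 0.025, -0.0], [-0.0, 0.0, -1.0]]
ft_force: [0.2, -0.3, 0.0]
grip_width: 0.006
grasp_force: 0.1
```

Call:
{"op": "apply_moves", "data": {"rows": [[0,0,0,0,1.5,0,0],[0,0,0,0,3,0,0],[0,0,0,0,4.5,0,0]]}}

```text
time_s: 15.38
tool_pos: [0.4928, 0.0621, 0.0327]
eef_rot: [[-0.024, 1.0, 0.0], [1.0, 0.024, 0.0], [0.0, 0.0, -1.0]]
ft_force: [1.0, 0.7, -1.2]
grip_width: 0.006
grasp_force: 0.1
```

Call:
{"op": "apply_moves", "data": {"rows": [[0,0,0,0,1.5,0,0],[0,0,0,0,3,0,0]]}}

```text
time_s: 15.62
tool_pos: [0.4928, 0.0651, 0.0327]
eef_rot: [[-0.025, 1.0, 0.0], [1.0, 0.025, 0.0], [0.0, 0.0, -1.0]]
ft_force: [-0.4, -0.9, -0.3]
grip_width: 0.006
grasp_force: 0.1
```

Call:
{"op": "apply_moves", "data": {"rows": [[0,0,0,0,1.5,0,0]]}}

```text
time_s: 15.75
tool_pos: [0.4928, 0.0667, 0.0327]
eef_rot: [[-0.024, 1.0, -0.0], [1.0, 0.024, 0.0], [0.0, -0.0, -1.0]]
ft_force: [0.2, -0.2, -0.2]
grip_width: 0.008
grasp_force: 0.1
```

Call:
{"op": "apply_moves", "data": {"rows": [[0,0,0,0,1.5,0,0]]}}

```text
time_s: 15.88
tool_pos: [0.4928, 0.0682, 0.0327]
eef_rot: [[-0.024, 1.0, 0.0], [1.0, 0.024, 0.0], [-0.0, 0.0, -1.0]]
ft_force: [-0.1, -0.7, -0.2]
grip_width: 0.005
grasp_force: 0.1
```

Call:
{"op": "apply_moves", "data": {"rows": [[0,0,0,0,1.5,0,0]]}}

```text
time_s: 16.0
tool_pos: [0.4928, 0.0696, 0.0327]
eef_rot: [[-0.024, 1.0, 0.0], [1.0, 0.024, -0.0], [-0.0, 0.0, -1.0]]
ft_force: [-0.2, -0.5, -0.3]
grip_width: 0.005
grasp_force: 0.1
```

Call:
{"op": "apply_moves", "data": {"rows": [[0,0,0,0,1.5,0,0]]}}

```text
time_s: 16.12
tool_pos: [0.4928, 0.0711, 0.0327]
eef_rot: [[-0.024, 1.0, -0.0], [1.0, 0.024, -0.0], [-0.0, -0.0, -1.0]]
ft_force: [-1.1, -0.1, -1.1]
grip_width: 0.008
grasp_force: 0.4
```

Call:
{"op": "apply_moves", "data": {"rows": [[0,0,0,0,1.5,0,0]]}}

```text
time_s: 16.25
tool_pos: [0.4929, 0.0724, 0.0327]
eef_rot: [[-0.025, 1.0, 0.0], [1.0, 0.025, -0.001], [-0.001, 0.0, -1.0]]
ft_force: [0.2, -6.8, 0.7]
grip_width: 0.004
grasp_force: 3.2
```

Call:
{"op": "apply_moves", "data": {"rows": [[0,0,0,0,1.5,0,0]]}}

```text
time_s: 16.38
tool_pos: [0.493, 0.0735, 0.0328]
eef_rot: [[-0.025, 1.0, 0.0], [1.0, 0.025, -0.001], [-0.001, 0.0, -1.0]]
ft_force: [-0.4, -5.1, -0.5]
grip_width: 0.003
grasp_force: 2.9
```

Call:
{"op": "apply_moves", "data": {"rows": [[0,0,0,0,1.5,0,0]]}}

```text
time_s: 16.5
tool_pos: [0.493, 0.0751, 0.0328]
eef_rot: [[-0.025, 1.0, 0.0], [1.0, 0.025, -0.001], [-0.001, 0.0, -1.0]]
ft_force: [0.1, -4.9, -0.9]
grip_width: 0.009
grasp_force: 2.4
```

```bash
python3 b.py w7
```

```text
lid_tab [279. 247.] 0.83 [0.4913 0.0871 0.03  ]
lid_tab [522. 157.] 0.44 [0.608  0.1376 0.03  ]
[0.49289341 0.07531068 0.03276275] [[-0.025  1.     0.   ]
 [ 1.     0.025 -0.   ]
 [-0.     0.    -1.   ]] [-0.08  0.53  1.79 -0.    0.82 -0.11] 0.0022433535880773746 2.2320601902902126 [ 0.14396518 -3.92897213 -0.50174379] 16.7
```

The ridge was met at y ≈ 0.072, which matches the vision prediction; the stop is expected at y ≈ 0.088.

Call:
{"op": "apply_moves", "data": {"rows": [[0,0,0,0,1.5,0,0]]}}

```text
time_s: 16.82
tool_pos: [0.4929, 0.0769, 0.0327]
eef_rot: [[-0.024, 1.0, 0.0], [1.0, 0.024, -0.0], [-0.0, 0.0, -1.0]]
ft_force: [-0.0, -3.7, -0.2]
grip_width: -0.0
grasp_force: 1.9
```

Call:
{"op": "apply_moves", "data": {"rows": [[0,0,0,0,1.5,0,0]]}}

```text
time_s: 16.95
tool_pos: [0.4928, 0.0787, 0.0327]
eef_rot: [[-0.024, 1.0, -0.0], [1.0, 0.024, 0.0], [0.0, -0.0, -1.0]]
ft_force: [0.4, -2.9, 0.1]
grip_width: 0.006
grasp_force: 1.3
```

Call:
{"op": "apply_moves", "data": {"rows": [[0,0,0,0,1.5,0,0]]}}

```text
time_s: 17.08
tool_pos: [0.4928, 0.0803, 0.0327]
eef_rot: [[-0.024, 1.0, -0.0], [1.0, 0.024, 0.0], [0.0, -0.0, -1.0]]
ft_force: [-0.4, -2.1, -0.1]
grip_width: 0.004
grasp_force: 0.9
```

Call:
{"op": "apply_moves", "data": {"rows": [[0,0,0,0,1.5,0,0]]}}

```text
time_s: 17.2
tool_pos: [0.4928, 0.0818, 0.0327]
eef_rot: [[-0.025, 1.0, 0.0], [1.0, 0.025, 0.0], [0.0, 0.0, -1.0]]
ft_force: [0.5, -1.3, 0.5]
grip_width: 0.005
grasp_force: 1.0
```

Call:
{"op": "apply_moves", "data": {"rows": [[0,0,0,0,1,0,0]]}}

```text
time_s: 17.32
tool_pos: [0.4928, 0.0828, 0.0327]
eef_rot: [[-0.025, 1.0, -0.0], [1.0, 0.025, 0.0], [0.0, -0.0, -1.0]]
ft_force: [0.3, -2.3, -0.6]
grip_width: 0.008
grasp_force: 0.9
```

Call:
{"op": "apply_moves", "data": {"rows": [[0,0,0,0,1,0,0]]}}

```text
time_s: 17.45
tool_pos: [0.4928, 0.0837, 0.0327]
eef_rot: [[-0.025, 1.0, -0.0], [1.0, 0.025, 0.0], [0.0, -0.0, -1.0]]
ft_force: [0.5, -0.9, -0.5]
grip_width: 0.004
grasp_force: 0.8
```

Call:
{"op": "apply_moves", "data": {"rows": [[0,0,0,0,1,0,0]]}}

```text
time_s: 17.58
tool_pos: [0.4928, 0.0847, 0.0327]
eef_rot: [[-0.024, 1.0, -0.0], [1.0, 0.024, 0.0], [0.0, -0.0, -1.0]]
ft_force: [-0.0, -0.9, 0.1]
grip_width: 0.007
grasp_force: 0.6
```

Call:
{"op": "apply_moves", "data": {"rows": [[0,0,0,0,1,0,0]]}}

```text
time_s: 17.7
tool_pos: [0.4928, 0.0856, 0.0327]
eef_rot: [[-0.025, 1.0, 0.0], [1.0, 0.025, -0.0], [-0.0, 0.0, -1.0]]
ft_force: [-0.2, -1.8, 0.6]
grip_width: 0.002
grasp_force: 1.2
```

Call:
{"op": "apply_moves", "data": {"rows": [[0,0,0,0,0.7,0,0]]}}

```text
time_s: 17.82
tool_pos: [0.4928, 0.0862, 0.0328]
eef_rot: [[-0.025, 1.0, 0.0], [1.0, 0.025, -0.0], [-0.0, 0.0, -1.0]]
ft_force: [0.6, -2.3, 0.8]
grip_width: 0.006
grasp_force: 1.3
```

Call:
{"op": "apply_moves", "data": {"rows": [[0,0,0,0,0.7,0,0]]}}

```text
time_s: 17.95
tool_pos: [0.4928, 0.0869, 0.0328]
eef_rot: [[-0.024, 1.0, 0.0], [1.0, 0.024, -0.0], [-0.0, 0.0, -1.0]]
ft_force: [0.5, -3.1, 0.9]
grip_width: 0.002
grasp_force: 1.6
```

Buffer contact is building; I continue to the stop.

Call:
{"op": "apply_moves", "data": {"rows": [[0,0,0,0,0.7,0,0]]}}

```text
time_s: 18.08
tool_pos: [0.4928, 0.0876, 0.0328]
eef_rot: [[-0.025, 1.0, 0.0], [1.0, 0.025, -0.0], [-0.0, 0.0, -1.0]]
ft_force: [0.6, -3.4, 1.2]
grip_width: 0.003
grasp_force: 1.7
```

Call:
{"op": "apply_moves", "data": {"rows": [[0,0,0,0,0.7,0,0]]}}

```text
time_s: 18.2
tool_pos: [0.4929, 0.0879, 0.0328]
eef_rot: [[-0.025, 1.0, 0.0], [1.0, 0.025, -0.001], [-0.001, -0.0, -1.0]]
ft_force: [0.5, -9.1, 1.4]
grip_width: 0.005
grasp_force: 4.6
```

Call:
{"op": "apply_moves", "data": {"rows": [[0,0,0,0,0.5,0,0]]}}

```text
time_s: 18.32
tool_pos: [0.4929, 0.088, 0.0328]
eef_rot: [[-0.025, 1.0, -0.0], [1.0, 0.025, -0.002], [-0.002, -0.0, -1.0]]
ft_force: [-0.6, -12.8, 1.2]
grip_width: 0.003
grasp_force: 6.0
```

The load climbed steeply at y = 0.088, as predicted for the stop. I back off.

Call:
{"op": "apply_moves", "data": {"rows": [[0,0,0,0,-1,0,0],[0,0,0,0,-2,0,0],[0,0,0,0,-4,0,0]]}}

```text
time_s: 18.7
tool_pos: [0.4928, 0.085, 0.0327]
eef_rot: [[-0.024, 1.0, -0.0], [1.0, 0.024, 0.0], [0.0, -0.0, -1.0]]
ft_force: [-1.1, -0.3, -0.6]
grip_width: 0.005
grasp_force: 0.1
```

Call:
{"op": "apply_moves", "data": {"rows": [[0,0,0,0,-20,0,0],[0,0,0,0,-40,10,0],[0,0,0,0,-60,60,0],[0,0,0,0,-70,110,0],[0,0,0,0,-70,110,0]]}}

```text
time_s: 19.32
tool_pos: [0.4943, 0.0143, 0.1458]
eef_rot: [[-0.024, 1.0, 0.007], [1.0, 0.024, -0.001], [-0.001, 0.007, -1.0]]
ft_force: [-1.0, 1.2, 0.0]
grip_width: 0.005
grasp_force: 0.0
```

```bash
python3 - <<'E'
from h import *
C=cam("wrist");w=vision.get_image("wrist");t=vision.get_image("top")
cv2.imwrite("pics/f.png",w)
for n,z in dict(lid_tab=.041).items():
  for c in("wrist","top"):
    for r in place_of(c,n)[:2]: print(c,n,np.round(r["at"]),round(r["confidence"],2),onplane(c,r["at"],z,C if c=="wrist" else None).round(4))
s=sensors.observe();print(s["tool_pos"],s["ft_force"],s["time_s"])
E
```

```text
wrist lid_tab [280. 105.] 0.79 [0.4924 0.0992 0.041 ]
top lid_tab [292. 221.] 0.9 [0.4955 0.0953 0.041 ]
[0.49212695 0.01531156 0.14144592] [ 0.34901584  0.34841875 -0.53683689] 19.525
```

View pics/f.png

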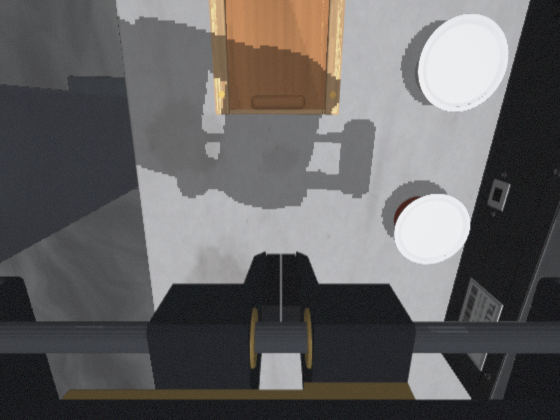

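The lid is home: the tab at (278,102) is nearly flush with the wall ends. Contact was lost within 3 mm of backing off, so the buffer did not push the lid back and the ridge is holding it.

```bash
python3 -c "
from plant import job; print(job.job_done())"
```

```text
the job is handed in; nothing more can be done
None
```

The marker is in the box and the lid is pushed past the ridge to the stop, with a highest measured push of about 13 N. It stayed home when I backed off, nothing is touching it, and the job was handed in at about 19.5 s; no verdict came back.

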